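# Unhook a piston from the peg rack and seat it in the pin nest

## Task

Take the larger piston off its rack peg: lift it until its pin bore clears the peg's upturned tip and draw it off without forcing it. Stand it gently in the round floating nest, crown down and fully home, with its pin bore in line with the nest's two notches so that the gudgeon pin can be driven through. Leave the small piston hanging and the drift where it lies.

Things in the scene. Friction and masses are not known exactly. Their poses are not given: they have to be found in the camera images.
- piston: Large bare aluminium piston, 83 dia x 50 high, 0.27 kg, mouth up. Origin: centre of crown underside; z up to the mouth; x along the 16.5 dia pin bore, bore axis 26 above the origin. Skirt wall 8 thick (inner radius 33.5, outer 41.3) and floor at z 17.5; bosses at both bores reach in to radius 24, so grip the wall in +y or -y. Crown edge: 2 chamfer
- small_piston: Small dark piston, 67 dia x 42 high, hanging on the other peg of the rack in the same way; leave it. Origin: centre of its crown underside, x along its pin bore
- rack: Fixed steel rack, 232 wide, 148 high. Origin under its upright frame, front is -x. Two level round pegs, 5 dia, point to -x at y = +70 and -70, axis 140 up: straight from x = 0 to -118, there bent up to a tip 10.5 above the peg's axis that ends at x = -127. Bore minus peg and tip leaves 3 to 4 of play in height
- nest: Base plate of the nest, fixed, 130 x 146. Origin: centre of its underside, z up. On it a round pocket, 87 dia, floor at z 14, wall top at z 40, wall 10 thick, 1.5 chamfer inside; notches 28 wide in the wall at +x and -x: the bore must lie along x, either way round. The pocket floats: it slides easily along y, up to 12 from the origin either way, and stands anywhere there (not reported: see it or feel for it)
- drift_1: Dark hexagon drift punch, 176 long, 14 thick, lying near the front edge of the bench, left of the nest; leave it. Origin: centre of its underside
There are look-alikes about, which are no part of the job. What is shaped like the piston but blue is not meant.

How it is judged:
On the way:
1. the large piston is drawn off its peg, held clear in front of the tip (x of piston in the frame of rack below -0.171 m and height (world z) of piston above 0.05 m and contact force between the fingers and piston above 1 N), for 0.1 s.
At the end, for the whole second after the job is handed in: The large piston stands crown down on the nest's floor (within 2.5 mm), inside the pocket (4 mm across, 16 mm along its float), upright within 0.06 rad, its pin bore within 0.12 rad of the line of the notches, at rest and released; small piston and drift within 30 mm of where they were (z of piston in the frame of nest between 0.012 and 0.0165 m and x of piston in the frame of nest between -0.004 and 0.004 m and y of piston in the frame of nest between -0.016 and 0.016 m and angle between piston's own z axis and vertical below 0.06 rad and angle between the x axis of piston and the x axis of nest, either way round below 0.12 rad and linear speed of piston below 0.02 m/s and contact force between the fingers and piston below 0.1 N and distance of each of small_piston, drift_1 from where it was at the start of the episode below 0.03 m); the robot touches nothing.
It fails at once if the large piston is forced against the rack (over 40 N) (contact force between piston and rack above 40 N).
It fails at once if the piston is dropped or rammed into the nest (over 50 N) (contact force between piston and nest above 50 N).
It fails at once if the small piston is knocked or taken off its peg (moved over 30 mm) (distance of small_piston from where it was at the start of the episode above 0.03 m).
It fails at once if the drift is pushed away (over 30 mm) (distance of drift_1 from where it was at the start of the episode above 0.03 m).
It also fails if it takes over 64 s, if anything falls off the work surface, if the arm or the gripper's body presses on something with over 40 N, if the wrist force passes 120 N, or if a joint passes its speed limit or range.

## Robot

A 6-joint arm with a two-finger parallel gripper is mounted at the origin on a cart in front of the work surface, level with it; the furniture and walls round the work are solid. World frame = base frame: x ahead of the robot, y to its left, z up, the work surface at z = 0. Lengths are in m, angles in rad, forces in N, time in s.
With the tool pointing down it reaches from about 0.35 to 0.85 m from the base axis. Payload 8.1 kg.
Tool frame: the origin (TCP) lies on the centre line of the jaws, within the pads' length; the fingertips stand 17 mm ahead of it and the grasp point (between the pads) lies 2 mm behind it (tip_reach is the z of the fingertips in the tool frame, in m); z points along the fingers, y is the line along which they close (so a half turn about z gives the same grasp; the last joint's range is limited). The gripper opens to 93 mm and grips with 3 to 60 N. Pads are 15 mm wide; open, the fingers measure 128 mm over their backs; the gripper's body (75 mm by 188 mm) begins 65 mm behind the grasp point.
Start: joints at [-1.315, 0.13, 1.488, -0, 1.523, -0.085], TCP at [0.201, -0.565, 0.236] pointing down, gripper open.
Joint ranges: [-2.96, 2.96], [-0.89, 2.26], [0.02, 2.5], [-1.34, 4.48], [0, 2.73], [-2.66, 2.66]. Speed limits (rad/s): [2.39, 2.39, 2.79, 3.14, 3.14, 3.14].

## Interface

Orientations are given as a 3x3 rotation matrix whose columns are the frame's x, y, z axes.
In Python, from workcell import reach, line_to, move_j, command_gripper, wait, inverse_kinematics, get_obs, read_camera, PlanningError, sign_off, tip_reach gives the robot as it stands. The module is installed in compiled form; this text tells all that it offers. Calls block until the motion is done:
- reach(position, orientation): joint-space move of the TCP to a pose.
- line_to(position, speed=0.15, attitude=None, guard=None): straight line of the TCP; attitude=None keeps the orientation; speed is the mean speed in m/s. With guard (N) it stops when the force on the tool has changed by that much, and returns True; else False.
- move_j(angles): joint-space move.
- command_gripper(opening): opening from 0.0 (shut) to 1.0 (fully open); the grip force is fixed at half the most; returns when the fingers have stopped.
- wait(seconds).
- inverse_kinematics(position, orientation): joint angles nearest the present ones, or None.
- get_obs(): the state.
- read_camera(name): name is "side" or "top" or "wrist"; returns a dict with "pixels" (420x560x3 uint8, blue, green, red), "camera_matrix" (3x3 intrinsics, pixels), "T" (4x4, takes a point from camera to world coordinates); the wrist camera has in their place "tool_from_camera" (4x4, takes a point from camera to tool coordinates, whose origin is the TCP and whose axes are the flange's). Camera axes: x right, y down, z forward; pixel columns grow to the right and rows downward; lengths in m; the calibration is good to about 2 mm. A picture is of the moment at which its call begins: read the wrist's pose just before it. There is no depth.
A pose or a line that the arm cannot do raises PlanningError and nothing moves.
- sign_off(): hands the job in; it is judged then, once.
The state is a dict: "t": time; "joints": joint angles; "qvel": joint speeds; "joint_torque": joint torques, N m; "position": TCP position; "orientation": TCP orientation; "contact_force": force on the tool from outside, world axes, zero at the start; "torque": the same for the moment, N m; "width": opening from 0.0 (shut) to 1.0 (fully open); "grip_force": force on a finger pad.
Only numpy, scipy, OpenCV 4.12 (cv2) and the standard library are available. Lean on these libraries where they do the work, as an engineer would, in place of code of your own. Each camera call takes 0.05 s, during which the arm holds its last target. There are 200 camera calls.

## Working session

There is one attempt and no reset: what is moved stays moved. The work goes in short steps, each a Python script; the robot and the scene stay as the last script left them, time stands still between calls to the robot, and variables do not carry over. Pictures are saved under pics/ and viewed, at most 10 in all, crops included, and the job is handed in when it is done.

```bash
mkdir -p pics
python3 - <<'E'
from workcell import *
import cv2,numpy as np,pickle
np.set_printoptions(precision=4,suppress=True)
d={}
for n in("side","top"):
    c=read_camera(n);d[n]=c;cv2.imwrite(f"pics/{n}0.png",c["pixels"]);print(n,c["camera_matrix"],c["T"])
o=get_obs();d["o"]=o;c=read_camera("wrist");d["wrist"]=c;print(c["tool_from_camera"],o["t"],o["orientation"],tip_reach)
pickle.dump(d,open("d0.pkl","wb"))
E
```

```text
side [[457.5973   0.     283.7346]
 [  0.     457.5973 212.5951]
 [  0.       0.       1.    ]] [[ 0.9621  0.1232 -0.2432  0.8306]
 [ 0.2716 -0.5113  0.8153 -0.8418]
 [-0.0239 -0.8505 -0.5254  0.5675]
 [ 0.      0.      0.      1.    ]]
top [[487.4956   0.     283.819 ]
 [  0.     487.4956 209.825 ]
 [  0.       0.       1.    ]] [[ 0.0181 -0.9932  0.1146  0.5316]
 [-0.9997 -0.0158  0.0205 -0.1157]
 [-0.0185 -0.1149 -0.9932  1.043 ]
 [ 0.      0.      0.      1.    ]]
[[ 0.0006 -0.9699 -0.2437  0.0668]
 [ 1.      0.0005  0.0004 -0.0005]
 [-0.0003 -0.2437  0.9699 -0.1497]
 [ 0.      0.      0.      1.    ]] 0.1 [[ 0.9425  0.3342 -0.0004]
 [ 0.3342 -0.9425  0.0016]
 [ 0.0001 -0.0017 -1.    ]] 0.017
```

View pics/side0.png

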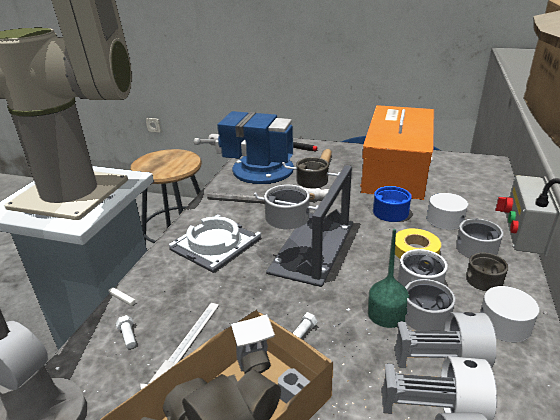

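View pics/top0.png

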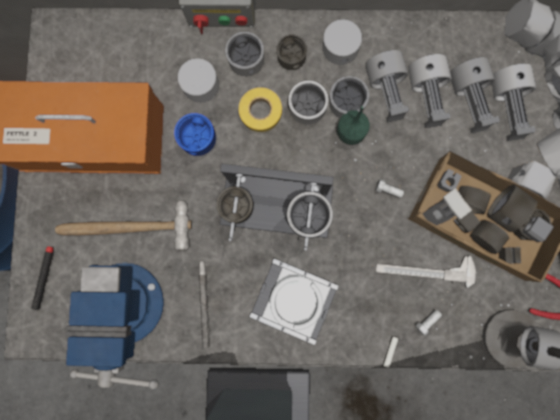

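Top view: the large grey piston hangs at (309,213) (side 287,205) and the small dark one at (237,205). The nest is at (295,300) and the drift at (204,305).
Could be taken for it: bench cups at (308,100), (245,50), (349,95); dark (291,52); blue (195,133); white discs (342,40), (197,77). Only (309,213) hangs on a peg, is grey and is large.

```bash
cat > h.py <<'E'
import numpy as np,cv2
def ray(K,T,uv,z):
    d=T[:3,:3]@np.linalg.inv(K)@np.array([uv[0],uv[1],1.]);o=T[:3,3]
    return o+d*(z-o[2])/d[2]
def proj(K,T,p):
    q=np.linalg.inv(T)@np.append(p,1);q=K@q[:3];return q[:2]/q[2]
E
python3 - <<'E'
import pickle,cv2,numpy as np
from h import *
np.set_printoptions(precision=4,suppress=True)
d=pickle.load(open("d0.pkl","rb"));c=d["top"];K,T=c["camera_matrix"],c["T"]
for n,uv,z in [("piston",(309,213),.158),("small",(237,205),.155),("nest",(295,300),.04),("pegL base",(314,187),.14),("pegLtip",(306,248),.15),("pegS base",(239,180),.14),("pegStip",(232,240),.15),("drift",(204,305),.01)]: print(n,ray(K,T,uv,z))
cv2.imwrite("pics/topcrop.png",cv2.resize(c["pixels"][155:355,180:370],None,fx=3,fy=3,interpolation=cv2.INTER_CUBIC)[:600])
E
```

```text
piston [ 0.6287 -0.1435  0.158 ]
small [ 0.6417 -0.0111  0.155 ]
nest [ 0.4637 -0.121   0.04  ]
pegL base [ 0.6798 -0.1528  0.14  ]
pegLtip [ 0.5651 -0.1391  0.15  ]
pegS base [ 0.691  -0.0117  0.14  ]
pegStip [ 0.5774 -0.0032  0.15  ]
drift [0.4477 0.069  0.01  ]
```

View pics/topcrop.png

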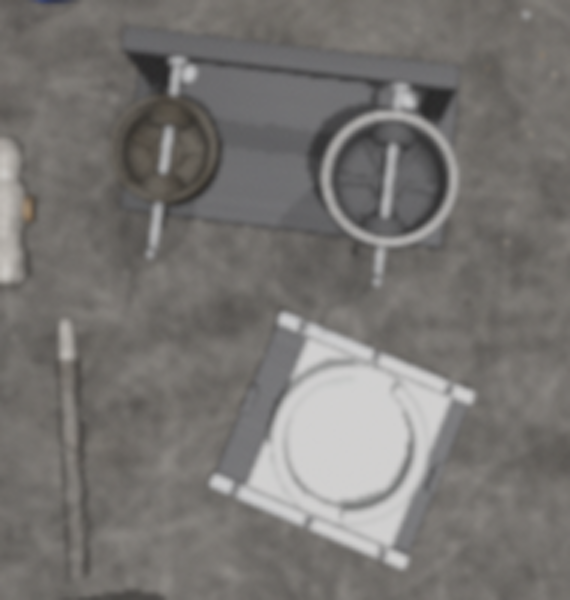

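The crop shows the large piston on its peg at crop (389,178), and the nest with its rails at about 25° yaw. Next I'll take close wrist views of both.

```bash
cat >> h.py <<'E'
def R(a): 
    c,s=np.cos(a),np.sin(a);return np.array([[c,s,0],[s,-c,0],[0,0,-1.]])
def wrist(name):
    from workcell import get_obs,read_camera
    import pickle
    o=get_obs();c=read_camera("wrist");W=np.eye(4);W[:3,:3]=o["orientation"];W[:3,3]=o["position"]
    T=W@c["tool_from_camera"];cv2.imwrite(f"pics/{name}.png",c["pixels"]);pickle.dump((c["camera_matrix"],T,c["pixels"]),open(name+".pkl","wb"))
    return c["camera_matrix"],T,c["pixels"]
E
python3 - <<'E'
from workcell import *
from h import *
reach([0.46,-0.121,0.27],R(np.radians(-25)))
print(wrist("nest1")[0])
reach([0.615,-0.142,0.33],R(np.radians(-6)))
wrist("pis1");print(get_obs()["t"])
a=cv2.imread("pics/nest1.png");b=cv2.imread("pics/pis1.png")
E
```

```text
[[311.332584     0.         283.48357903]
 [  0.         311.332584   209.6260497 ]
 [  0.           0.           1.        ]]
2.825
```

View pics/nest1.png

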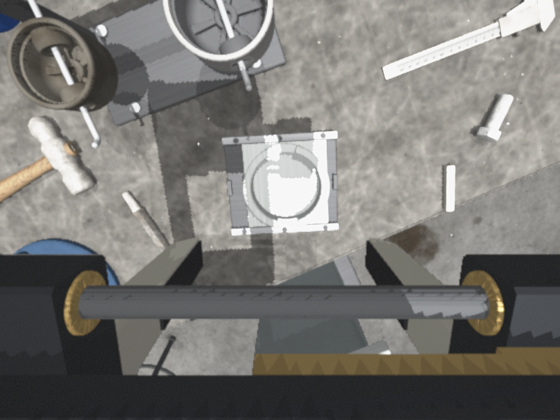

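View pics/pis1.png

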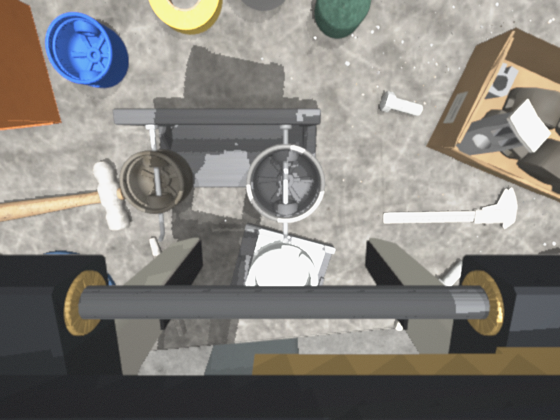

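The wrist view shows the pocket around (286,185) and the notched rails level, so nest yaw is about -25°. The piston ring is at (285,183) with its peg vertical in the picture. I'll enlarge both for exact measurement.

Run:
```python
from h import *
import pickle
a=cv2.imread("pics/nest1.png")[120:245,215:350];b=cv2.imread("pics/pis1.png")[90:250,210:360]
f=lambda i,g,c:cv2.resize((255*(i/255.)**g).astype('uint8'),None,fx=c,fy=c,interpolation=cv2.INTER_CUBIC)
a=f(a,2.5,3);b=f(b,0.7,2.6);o=np.zeros((416,800,3),'uint8');o[:a.shape[0],:a.shape[1]]=a;o[:b.shape[0],408:408+b.shape[1]]=b[:,:392]
cv2.imwrite("pics/pair.png",o)
np.set_printoptions(precision=4,suppress=True)
def ransac(P,r,tol=.0012):
    rng=np.random.default_rng(0);best=0
    for _ in range(3000):
        p=P[rng.choice(len(P),3,False)]
        A=np.c_[2*p,np.ones(3)]
        try:s=np.linalg.solve(A,(p**2).sum(1))
        except Exception:continue
        c=s[:2];rr=np.sqrt(max(s[2]+c@c,0))
        if abs(rr-r)>.002:continue
        m=abs(np.hypot(*(P-c).T)-rr)<tol
        if m.sum()>best:best=m.sum();B=(c,rr,m)
    c,rr,m=B;p=P[m];s=np.linalg.lstsq(np.c_[2*p,np.ones(len(p))],(p**2).sum(1),rcond=None)[0]
    return s[:2],np.sqrt(s[2]+s[:2]@s[:2]),m.sum(),len(P)
d=pickle.load(open("d0.pkl","rb"))["top"]
V={"nest1":pickle.load(open("nest1.pkl","rb")),"pis1":pickle.load(open("pis1.pkl","rb")),"top":(d["camera_matrix"],d["T"],d["pixels"])}
def pts(n,box,z):
    K,T,im=V[n];e=cv2.Canny(cv2.GaussianBlur(im,(3,3),0),50,120);y,x=np.nonzero(e[box[1]:box[3],box[0]:box[2]])
    return np.array([ray(K,T,(u+box[0],v+box[1]),z)[:2] for u,v in zip(x,y)])
for n,b,z,rs in [("nest1",(215,120,350,245),.04,(.0535,.045,.0435)),("top",(250,255,340,345),.04,(.0535,.045,.0435)),("pis1",(235,135,335,230),.158,(.0413,.0335)),("top",(280,185,335,242),.158,(.0413,.0335))]:
    P=pts(n,b,z)
    for r in rs:
        try:print(n,z,r,*ransac(P,r))
        except Exception as e:print(n,r,"none")
K,T,_=V["pis1"]
for z in(.11,.14,.148):print("beam",z,ray(K,T,(114,115),z),ray(K,T,(320,115),z))
```

```text
nest1 0.04 0.0535 [ 0.4439 -0.1263] 0.054393141980237404 143 1884
nest1 0.04 0.045 [ 0.4591 -0.124 ] 0.04385141089488419 203 1884
nest1 0.04 0.0435 [ 0.4591 -0.124 ] 0.04385141089488419 203 1884
top 0.04 0.0535 [ 0.4563 -0.1231] 0.054356098239714615 74 680
top 0.04 0.045 [ 0.4644 -0.1169] 0.045478009915715246 85 680
top 0.04 0.0435 [ 0.4638 -0.1166] 0.04479012999186519 77 680
pis1 0.158 0.0413 [ 0.6269 -0.1454] 0.04118023823093863 231 1140
pis1 0.158 0.0335 [ 0.6292 -0.1438] 0.034986503265537074 146 1140
top 0.158 0.0413 [ 0.627  -0.1444] 0.04186694092123113 138 497
top 0.158 0.0335 [ 0.6267 -0.1443] 0.03545136474511943 127 497
beam 0.11 [0.7184 0.04   0.11  ] [ 0.6937 -0.1922  0.11  ]
beam 0.14 [0.7154 0.0246 0.14  ] [ 0.6927 -0.1887  0.14  ]
beam 0.148 [0.7146 0.0205 0.148 ] [ 0.6924 -0.1878  0.148 ]
```

View pics/pair.png

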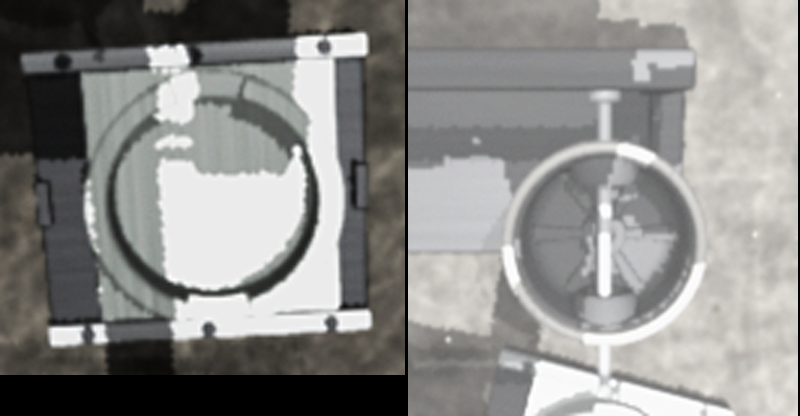

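Piston centre is (0.627,-0.1445) with fitted radius 41.2, which agrees with the given size and height. Rack yaw is about -6.1°. I'll grip the -y wall now, away from the small piston.

Run:
```python
from workcell import *
from h import *
np.set_printoptions(precision=4,suppress=True)
a=np.radians(-6.07);g=np.array([.627,-.1445])-.0372*np.array([-np.sin(a),np.cos(a)])
reach([*g,.215],R(a)); command_gripper(.25)
print(line_to([*g,.155],.06,guard=6),get_obs()["position"],get_obs()["contact_force"])
wrist("pre")
command_gripper(0)
o=get_obs();print({k:o[k] for k in("t","position","contact_force","torque","width","grip_force")})
wrist("grip")
a=cv2.imread("pics/grip.png")[130:300,170:370];cv2.imwrite("pics/gripc.png",cv2.resize(a,None,fx=3.4,fy=3.4,interpolation=cv2.INTER_CUBIC))
```

```text
False [ 0.6235 -0.1816  0.1557] [-0.0509 -0.5037  0.7108]
{'t': 6.1833, 'position': array([ 0.6233, -0.1818,  0.1554]), 'contact_force': array([-0.0376, -1.0885,  1.5132]), 'torque': array([-0.1954, -0.0363, -0.0922]), 'width': 0.08597443752811969, 'grip_force': 28.705631032353267}
```

View pics/gripc.png

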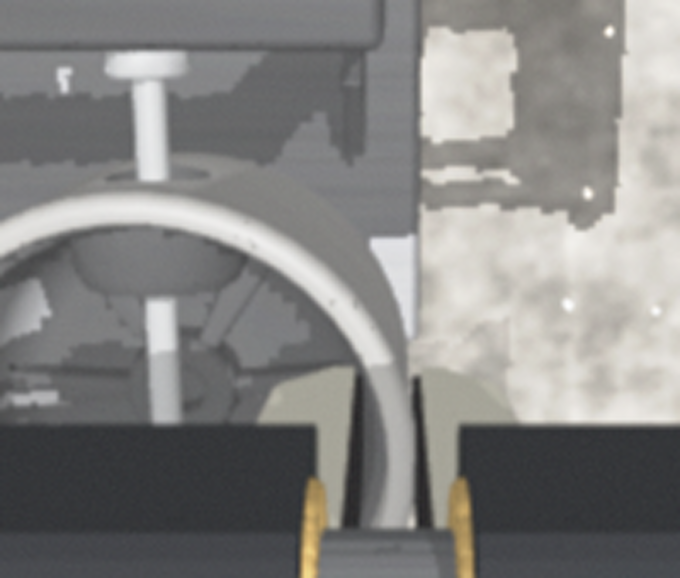

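The grip is good (8.0 mm wide). The peg sits in the middle of the bore at crop (155,173), and the inner boss is centred at (160,260). I'll compute the peg direction and bore yaw, then lift 9.75 mm and draw off under guard.

Run:
```python
from workcell import *
from h import *
import pickle
np.set_printoptions(precision=4,suppress=True)
K,T,_=pickle.load(open("grip.pkl","rb"))
px=lambda x,y:(170+x/3.4-.5,130+y/3.4-.5)
p1=ray(K,T,px(148,100),.1425);p2=ray(K,T,px(166,415),.1425);v=p1-p2;print("peg",p1,p2,np.degrees(np.arctan2(v[1],v[0])))
o=get_obs();Rm=o["orientation"];p=o["position"]
def rk(q): d=(q-p)[:2];a=np.radians(-6.07);x=np.array([np.cos(a),np.sin(a)]);y=np.array([-x[1],x[0]]);return np.array([d@x,d@y-.0372])*1000
for n,q in [("peg1",p1),("peg2",p2),("bore",ray(K,T,px(157,173),.142)),("boss",ray(K,T,px(160,265),.15)),("bossL",ray(K,T,px(72,240),.15)),("bossR",ray(K,T,px(248,240),.15))]:print(n,rk(q))
f0=o["contact_force"]
print(line_to(p+[0,0,.00975],.03,guard=9));o=get_obs();print(o["position"]-p,o["contact_force"]-f0,o["torque"])
wrist("lift")
```

```text
peg [ 0.6797 -0.1509  0.1425] [ 0.6288 -0.1456  0.1425] -5.88850646488884
peg1 [52.8256 -0.4928]
peg2 [ 1.6941 -0.6548]
bore [41.5626 -1.1659]
boss [28.8139 -2.634 ]
bossL [32.6666 10.3552]
bossR [ 32.6744 -16.0239]
False
[-0.      0.0001  0.0097] [-0.2811  0.7903 -4.8301] [-0.0762  0.0073  0.0043]
```

Run:
```python
from workcell import *
from h import *
np.set_printoptions(precision=4,suppress=True)
o=get_obs();p=o["position"];a=np.radians(-5.95);d=-np.array([np.cos(a),np.sin(a),0])
hit=line_to(p+.125*d,.04,guard=6);o=get_obs()
print(hit,(o["position"]-p)@d,o["position"],o["contact_force"],o["torque"],o["width"],o["t"])
K,T,im=wrist("draw")
c=read_camera("top");cv2.imwrite("pics/top1.png",c["pixels"])
```

```text
False 0.12492364275267938 [ 0.4989 -0.1687  0.1649] [ 0.8304  0.4816 -2.913 ] [-0.1326  0.0495  0.0037] 0.08635417313301495 10.05
```

Drawn off with no contact forces. Now I'll check yaw and seating of the piston in the jaws.

Run:
```python
from workcell import *
from h import *
wait(.2)
a=cv2.imread("pics/draw.png")[160:300,150:370];b=cv2.imread("pics/top1.png")[215:345,245:355]
a=(255*(a/255.)**.6).astype('uint8')
a=cv2.resize(a,(800,509),interpolation=cv2.INTER_CUBIC)
cv2.imwrite("pics/drawc.png",a)
```

```text
(no output)
```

View pics/drawc.png

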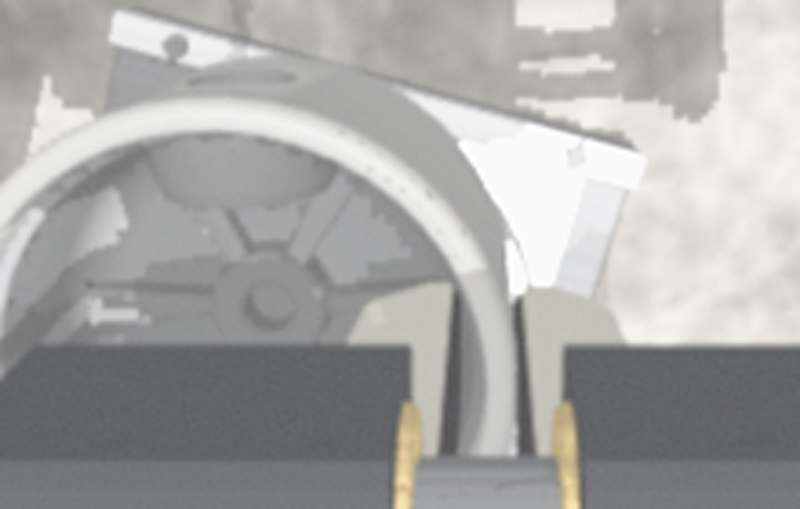

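Run:
```python
from h import *
import pickle
from workcell import get_obs
np.set_printoptions(precision=2,suppress=True)
K,T,im=pickle.load(open("draw.pkl","rb"));o=get_obs();p=o["position"];Rm=o["orientation"]
px=lambda x,y:(150+x/3.636-.5,160+y/3.636-.5)
tl=lambda u,z:(Rm.T@(ray(K,T,u,z)-p))[:2]*1000
m=p[2]+.003; # mouth z (TCP .155 vs mouth .158)
P=np.array([tl(px(x,y),m) for x,y in [(20,185),(60,145),(120,115),(200,98),(280,105),(360,140),(420,185),(470,235),(500,290),(515,350)]])
s=np.linalg.lstsq(np.c_[2*P,np.ones(len(P))],(P**2).sum(1),rcond=None)[0];c=s[:2];print("centre",c,np.sqrt(s[2]+c@c))
for n,xy,dz in [("hub",(270,302),-.0305),("bore",(243,76),-.016),("boreL",(188,78),-.018),("boreR",(297,76),-.018),("bossL",(150,165),-.012),("bossR",(333,165),-.012),("ribL",(228,225),-.0315),("ribR",(312,222),-.0315),("sideL",(90,288),-.0315),("sideR",(440,290),-.0315)]:print(n,tl(px(*xy),m+dz))
for n,xy in [("railL",(115,12)),("railR",(645,157))]:
    for z in(.012,):
        print(n,ray(K,T,px(*xy),z)*1000)
K,T,_=pickle.load(open("nest1.pkl","rb"))
# crop px /3 +(215,120)
q=lambda x,y,z:ray(K,T,(215+x/3-.5,120+y/3-.5),z)*1000
for z in(.012,.015,.02):
    C=[q(22,55,z),q(368,35,z),q(372,328,z),q(50,345,z)];e=[C[i]-C[(i+1)%4] for i in range(4)]
    print(z,np.mean(C,0),[np.linalg.norm(x) for x in e],[np.degrees(np.arctan2(x[1],x[0])) for x in e])
for n,xy,z in [("notchNear",(218,296),.014),("floorL",(110,200),.04),("floorR",(318,200),.04),("in_top",(212,92),.04),("in_bot",(212,296),.04)]:print(n,q(*xy,z))
```

```text
centre [  1.45 -35.8 ] 39.34664425429905
hub [  1.68 -36.24]
bore [ 41.65 -35.61]
boreL [ 41.04 -44.12]
boreR [ 41.34 -28.13]
bossL [ 29.35 -48.8 ]
bossR [ 29.36 -22.46]
ribL [ 14.67 -42.71]
ribR [ 15.19 -28.93]
sideL [  3.77 -66.24]
sideR [ 3.44 -8.09]
railL [546.35 -74.13  12.  ]
railR [ 492.14 -211.26   12.  ]
0.012 [ 458.79 -119.08   12.  ] [np.float64(147.0759089596629), np.float64(130.08621508748467), np.float64(147.74909637573376), np.float64(129.9558714843066)] [np.float64(68.230774995396), np.float64(-21.776311873776606), np.float64(-111.8204794534666), np.float64(157.92690646479014)]
0.015 [ 459.25 -119.3    15.  ] [np.float64(145.9936321399345), np.float64(129.12895909531528), np.float64(146.66186582061184), np.float64(128.99957464215248)] [np.float64(68.230774995396), np.float64(-21.7763118737766), np.float64(-111.82047945346662), np.float64(157.92690646479014)]
0.02 [ 460.   -119.67   20.  ] [np.float64(144.18983744038712), np.float64(127.5335324416996), np.float64(144.84981489540854), np.float64(127.40574657189563)] [np.float64(68.23077499539599), np.float64(-21.776311873776606), np.float64(-111.82047945346658), np.float64(157.92690646479014)]
notchNear [ 415.07 -106.16   14.  ]
floorL [477.8  -85.89  40.  ]
floorR [ 441.65 -163.44   40.  ]
in_top [ 499.71 -142.32   40.  ]
in_bot [ 422.89 -106.65   40.  ]
```

Measured in the tool frame, the piston centre is about (1.2,-36.8) mm and its bore is parallel to tool x within 1°. Nest yaw is -21.8°, since the plate came out at 147×130 against 146×130 given. The pocket is about 5 mm toward -y, at (0.458,-0.124).

Run:
```python
from workcell import *
from h import *
np.set_printoptions(precision=4,suppress=True)
a=np.radians(-21.3);Rm=R(a);off=Rm@np.array([.0012,-.0368,0]);t=np.array([.4582,-.1237,0])-off
line_to([*t[:2],.165],.08,attitude=Rm)
line_to([*t[:2],.095],.06,guard=8)
f0=get_obs()["contact_force"]
hit=line_to([*t[:2],.0612],.02,guard=5)
o=get_obs();print(hit,t,o["position"],o["contact_force"]-f0,o["torque"],o["width"],o["t"])
wrist("ins");c=read_camera("side");cv2.imwrite("pics/side1.png",c["pixels"])
```

```text
False [ 0.4437 -0.1576  0.    ] [ 0.4439 -0.1577  0.0615] [-0.8584  0.31    2.5231] [-0.0291  0.205   0.0341] 0.08665781537107078 14.3583
```

Run:
```python
from workcell import *
from h import *
np.set_printoptions(precision=4,suppress=True)
o=get_obs();p=o["position"]
hit=line_to([*p[:2],.0585],.01,guard=6)
o=get_obs();print(hit,o["position"],o["contact_force"],o["torque"],o["t"])
wrist("ins2");c=read_camera("side");cv2.imwrite("pics/side1.png",c["pixels"])
a=cv2.resize(cv2.imread("pics/ins2.png")[150:300,170:370],(560,420));b=cv2.resize(c["pixels"][190:280,150:270],(560,420)) 
o=np.zeros((570,760,3),'uint8');o=np.hstack([cv2.resize(a,(400,300)),cv2.resize(b,(400,300))]);cv2.imwrite("pics/insc.png",o)
```

```text
True [ 0.444  -0.1577  0.0615] [-1.3579  0.6666  5.6456] [0.2102 0.2187 0.066 ] 14.6667
```

View pics/insc.png

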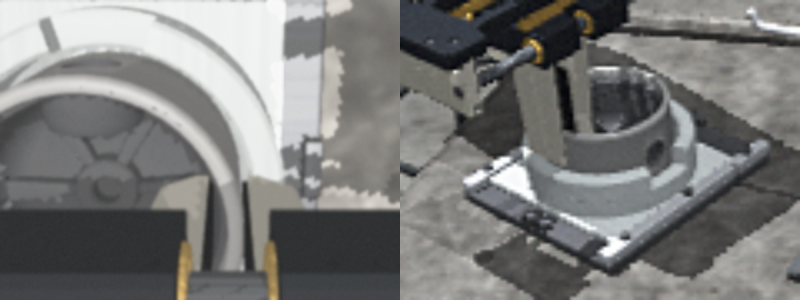

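The piston is in the pocket and stopped firmly at the expected height. Its bore at (657,155) sits over the notch. Releasing and lifting away.

Run:
```python
from workcell import *
from h import *
np.set_printoptions(precision=4,suppress=True)
command_gripper(.22)
o=get_obs();p=o["position"];print(p,o["contact_force"],o["width"])
print(line_to([*p[:2],.13],.05,guard=8)); line_to([*(p[:2]+[-.0,.034]),.25],.1)
K,T,im=wrist("fin");print(get_obs()["t"],get_obs()["contact_force"])
c=read_camera("side")["pixels"]
cv2.imwrite("pics/finc.png",np.hstack([cv2.resize(im[90:250,190:370],(420,373)),cv2.resize(c[150:290,150:370],(380,373))]))
```

```text
[ 0.443  -0.1575  0.0603] [-0.344   0.3854  0.262 ] 0.22073877097273478
False
18.225 [ 0.3724  0.2202 -0.5267]
```

View pics/finc.png

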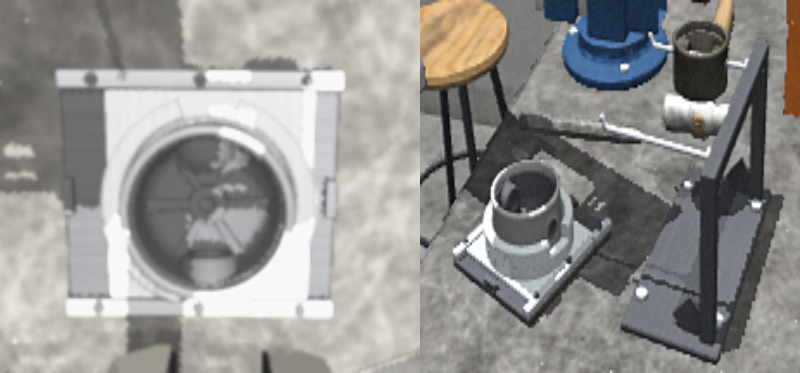

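The piston stands inside the pocket with near boss at (211,265) and hub at (205,203), and the small piston still hangs. A numeric check on bore yaw and centre before signing off.

Run:
```python
from h import *
import pickle
np.set_printoptions(precision=4,suppress=True)
K,T,im=pickle.load(open("fin.pkl","rb"))
P=lambda x,y,z:ray(K,T,(190+x/2.333-.5,90+y/2.333-.5),z)[:2]
hub=P(205,203,.0335)
e=cv2.Canny(im,40,100);ys,xs=np.nonzero(e);Q=np.array([ray(K,T,(x,y),.064)[:2] for x,y in zip(xs,ys)])
for r in(.0413,.0335):
    best=max(((np.sum(abs(np.hypot(*(Q-hub-[dx,dy]).T)-r)<.0008),dx,dy) for dx in np.arange(-.008,.0081,.0005) for dy in np.arange(-.008,.0081,.0005)));print(r,best,hub+best[1:])
b=P(211,258,.05)
for c in (hub,hub+best[1:]): v=c-b;print(c,np.degrees(np.arctan2(v[1],v[0])),np.linalg.norm(v))
l,r=P(145,205,.0325),P(264,206,.0325);v=l-r;print("ribs",np.degrees(np.arctan2(v[1],v[0]))-90)
# rails
for q in [((57,72),(343,72)),((68,314),(332,316))]:
    v=P(*q[0],.0125)-P(*q[1],.0125);print("rail",np.degrees(np.arctan2(v[1],v[0]))-90,np.linalg.norm(v))
C=np.mean([P(57,72,.0125),P(343,89,.0125),P(332,316,.0125),P(68,314,.0125)],0);print(C)
```

```text
0.0413 (np.int64(179), np.float64(0.002500000000000009), np.float64(-0.0029999999999999957)) [ 0.4612 -0.125 ]
0.0335 (np.int64(113), np.float64(0.0010000000000000078), np.float64(-0.008)) [ 0.4597 -0.13  ]
[ 0.4587 -0.122 ] -14.067630721148271 0.024973464408009623
[ 0.4597 -0.13  ] -29.152780638747217 0.02888332629722558
ribs -21.76252621561386
rail -21.272180675565437 0.1462067356086445
rail -21.737315142214626 0.14658075666173562
[ 0.4572 -0.1183]
```

```bash
python3 -c "
from workcell import *
print(sign_off())"
```

```text
the job is handed in; nothing more can be done
None
```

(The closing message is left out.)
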